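# Sweep the kiln stilts into the catch pan

### The job

Clear the bench after glazing: use the fingers like a hand brush to sweep the three white three-armed kiln stilts along the bench top and in through the open front of the aluminium pan, until each lies wholly inside its walls. Do not pick up or lift a stilt, and leave the tape, tubs, tools and other things where they are.

Things in the scene. Friction and masses are not known exactly. Their poses are not given: they have to be found in the camera images.
- pan: bare aluminium dustpan-like catch pan fixed to the bench, open toward its own -y (mm): 196 wide in x; side walls (outside x = -98, +98) and back wall (outside y = +78) 3 thick, 35 high; floor 3 thick; a wire loop behind it to y = +108. Origin on the bench under its middle; its y axis points from mouth to back wall, z up
- pan_mouth (a point): middle of the pan's mouth: front edge of its 3 mm thick floor, between the front ends of the side walls, 60 mm from the pan's origin toward its -y. In front of it a full-width ramp rises from the bench 25 mm farther out
- stilt_1_center (a point): centre (13 mm above its flat underside) of a white ceramic kiln stilt, the one nearest the robot: flat star of three arms 120 degrees apart that reach 31 mm from the centre, 12 mm wide and 13 mm high, with a blunt point up to 26 mm on each arm's end; x axis along one arm; about 60 g, slides when pushed 5 to 12 mm above the bench. All three are alike
- stilt_2_center (a point): centre (13 mm above its flat underside) of a white ceramic kiln stilt, the middle one, closest to the pan's mouth: flat star of three arms 120 degrees apart that reach 31 mm from the centre, 12 mm wide and 13 mm high, with a blunt point up to 26 mm on each arm's end; x axis along one arm; about 60 g, slides when pushed 5 to 12 mm above the bench. All three are alike
- stilt_3_center (a point): centre (13 mm above its flat underside) of a white ceramic kiln stilt, the one farthest from the robot: flat star of three arms 120 degrees apart that reach 31 mm from the centre, 12 mm wide and 13 mm high, with a blunt point up to 26 mm on each arm's end; x axis along one arm; about 60 g, slides when pushed 5 to 12 mm above the bench. All three are alike
- tape_roll: loose bystander, to be left alone: roll of masking tape lying flat, 100 mm across, 24 mm high; origin at the centre of its underside
- loop_tool_c: loose bystander, to be left alone: wire loop tool with wooden handle, 27x200x12 mm (long in its own y), lying near the bench's front edge; origin at the centre of its underside
- slip_cup: loose bystander, to be left alone: low round lidded cup, 79 mm across, 46 mm high; origin at the centre of its underside
- rib_d: loose bystander, to be left alone: flat wooden rib, 55x105x6 mm (long in its own y); origin at the centre of its underside
- bench_tub_2: loose bystander, to be left alone: round lidded tub, 73 mm across, 62 mm high; origin at the centre of its underside
- test_tile_1: loose bystander, to be left alone: L-shaped glazed test tile standing up, 44x46x62 mm; origin at the centre of its underside
- bench_tub_4: loose bystander, to be left alone: tall round lidded tub, 75 mm across, 77 mm high; origin at the centre of its underside
- stilt_1: the same stilt as stilt_1_center; origin at the centre of its flat underside
- stilt_2: the same stilt as stilt_2_center; origin at the centre of its flat underside
- stilt_3: the same stilt as stilt_3_center; origin at the centre of its flat underside

How it is judged:
At the end, for the whole second after the job is handed in: Each stilt's centre is between the pan's side walls (within 92 mm of its middle line), at least 15 mm behind the front ends of the side walls and before the back wall, lower than 30 mm and at rest; every bystander is within 20 mm of where it stood (x of stilt_1_center in the frame of pan between -0.092 and 0.092 m and y of stilt_1_center in the frame of pan between -0.045 and 0.075 m and height (world z) of each of stilt_1_center, stilt_2_center, stilt_3_center below 0.03 m and linear speed of each of stilt_1, stilt_2, stilt_3 below 0.02 m/s and x of stilt_2_center in the frame of pan between -0.092 and 0.092 m and y of stilt_2_center in the frame of pan between -0.045 and 0.075 m and x of stilt_3_center in the frame of pan between -0.092 and 0.092 m and y of stilt_3_center in the frame of pan between -0.045 and 0.075 m and distance of each of tape_roll, loop_tool_c, slip_cup, rib_d, bench_tub_2, test_tile_1, bench_tub_4 from where it was at the start of the episode below 0.02 m); the robot touches nothing.
It fails at once if a stilt is lifted: its centre rises above 30 mm (it lies at 13 to 16 mm) (height (world z) of any of stilt_1_center, stilt_2_center, stilt_3_center above 0.03 m).
It fails at once if a bystander is shifted by more than 20 mm (distance of any of tape_roll, loop_tool_c, slip_cup, rib_d, bench_tub_2, test_tile_1, bench_tub_4 from where it was at the start of the episode above 0.02 m).
It also fails if it takes over 72 s, if anything falls off the work surface, if the arm or the gripper's body presses on something with over 40 N, if the wrist force passes 120 N, or if a joint passes its speed limit or range.

### The arm

A 6-joint arm with a two-finger parallel gripper is mounted at the origin on a cart in front of the work surface, level with it; the furniture and walls round the work are solid. World frame = base frame: x ahead of the robot, y to its left, z up, the work surface at z = 0. Lengths are in m, angles in rad, forces in N, time in s.
With the tool pointing down it reaches from about 0.35 to 0.8 m from the base axis. Payload 7.3 kg.
Tool frame: the origin (TCP) lies on the centre line of the jaws, within the pads' length; the fingertips stand ahead of it and the grasp point (between the pads) lies 8 mm behind it (env.finger_overhang is the z of the fingertips in the tool frame, in m); z points along the fingers, x is the direction in which the jaws open and shut, and the axes are right-handed (so a half turn about z gives the same grasp; the last joint's range is limited). The gripper opens to 85 mm and grips with 20 to 120 N. Pads are 22 mm wide; open, the fingers measure 114 mm over their backs; the gripper's body (76 mm by 85 mm) begins 54 mm behind the grasp point. The pads swing forward as they close: fully open they stand 13 mm farther back than shut.
Start: joints at [-1.399, 0.342, 1.524, -0, 1.275, -0.146], TCP at [0.164, -0.499, 0.242] pointing down, gripper open.
Joint ranges: [-2.53, 2.53], [-0.77, 2.02], [0.04, 2.7], [-1, 4.14], [0.28, 2.66], [-3.11, 3.11]. Speed limits (rad/s): [2.57, 2.57, 3.14, 3.14, 3.14, 3.14].

### API

Orientations are given as [roll, pitch, yaw] about the fixed x, y, z axes, in that order (R = Rz(yaw) Ry(pitch) Rx(roll)).
In Python, from station import env gives the robot as it stands.
- The arm moves only by the tool jog_arm, never from a script. Its argument "rows" is a list that holds one entry, the list of rows, each a list of 7 numbers: the turn, a rotation vector about the tool's x, y, z in degrees, then the shift along the tool's x, y, z in m, then the opening, from 0 (shut) to 1 (fully open). In form: [[[rx, ry, rz, tx, ty, tz, hand], ...]]. A call has 1 to 8 rows; each row is the pose to reach, as a shift and turn from the pose measured when the call began, along the tool's axes at that moment; what a row does not reach only later rows make up. A row lasts 1/8 s, in which the tool goes at most 62.5 mm and 10.7 degrees, less where a joint would pass 70% of its speed; a pose out of reach is approached as far as the arm can. A call with a gripper value outside its range is refused whole. The fingers move at their own pace and stop on an object; "grip_force" is the grip in N (left out, the last holds). Time passes only in rows, so rows that repeat a pose let the fingers close. It gives the time, the measured TCP pose, the force and the opening at its end, in the units of the state.
- env.read_state(): the state, without advancing time (a new reading comes with each control period).
- env.read_camera(name): name is "scene" or "top"; returns the picture (420x560x3 uint8, blue, green, red); there is no depth.
- env.camera_params(name): a dict with "fov_y" (degrees; the focal length in pixels is half the picture's height over the tangent of half this angle, whatever the lens; pixels are square), "cx", "cy" (the principal point, pixels), "rvec" (rotation vector, rad) and "tvec" (3), from world to camera coordinates, as OpenCV has them. Camera axes: x right, y down, z forward; pixel columns grow to the right and rows downward; lengths in m; the calibration is good to about 2 mm. A picture is of the moment at which its call begins. camera_params takes no time and is no camera call.
- env.job_done(): hands the job in, once; it reports no verdict.
The state is a dict: "time": time; "joint_positions": joint angles; "qd": joint speeds; "joint_torque": joint torques, N m; "position": TCP position; "tool_rot": TCP orientation; "ft_force": force on the tool from outside, world axes, zero at the start; "moment": the same for the moment, N m; "grip_width": finger opening in m.
Only numpy, scipy, OpenCV 4.12 (cv2) and the standard library are available. Lean on these libraries where they do the work, as an engineer would, in place of code of your own. Each camera call takes 0.05 s, during which the arm holds its last target.

## Working session

There is one attempt and no reset: what is moved stays moved. The work goes in short steps, Python scripts to look and compute and a tool call to move; the robot and the scene stay as the last step left them, time stands still between calls to the robot, and variables do not carry over. Pictures are saved under pics/ and viewed, and the job is handed in when it is done.

Besides the shell and the picture viewer there is one more tool, called after ">>>" as name(argument=value, ...) on one line, values as JSON. jog_arm: Moves the arm, as the interface text tells. Its arguments: {"type":"object","properties":{"rows":{"type":"array"},"grip_force":{"type":"number"}},"required":["rows"]}

```bash
ls; mkdir -p pics
python3 - <<'E'
from station import env
import cv2
print(env.read_state(), env.finger_overhang)
for n in ("scene","top"):
    im=env.read_camera(n); cv2.imwrite(f"pics/{n}0.png",im); print(n,env.camera_params(n))
E
```

```text
pics
{'time': 0.0, 'joint_positions': array([-1.39901830e+00,  3.42745926e-01,  1.52505343e+00, -1.39171801e-05,
        1.27538724e+00, -1.46019295e-01]), 'qd': array([ 0.00038883, -0.00088251,  0.00049059,  0.00143057, -0.0003927 ,
       -0.00053225]), 'joint_torque': array([ 3.69390080e-03, -4.33669066e+01, -2.46009243e+01,  9.94901893e-05,
        7.84640695e-03, -1.12193212e-05]), 'position': array([ 0.16398841, -0.49831329,  0.24160119]), 'tool_rot': array([-3.14137390e+00,  1.57891479e-03, -1.25299477e+00]), 'ft_force': array([0.40604697, 0.35568489, 0.38289605]), 'moment': array([0.00362834, 0.00096464, 0.02214438]), 'grip_width': 0.085320139031894} 0.011
scene {'fov_y': 43.735161398733624, 'cx': 269.6644436691873, 'cy': 213.63398908253907, 'rvec': array([ 1.77215433,  1.6449591 , -0.73319882]), 'tvec': array([-0.08383258, -0.31322041,  2.06340852])}
top {'fov_y': 52.12635674740934, 'cx': 274.6165281674935, 'cy': 212.33254739002578, 'rvec': array([ 2.16198841, -2.13110581,  0.17831188]), 'tvec': array([0.02691859, 0.49670873, 1.19878922])}
```

View pics/scene0.png

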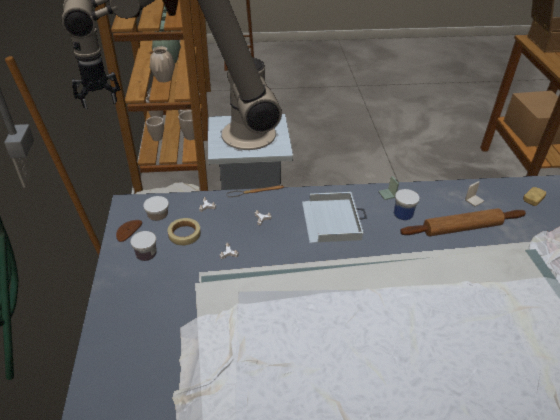

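View pics/top0.png

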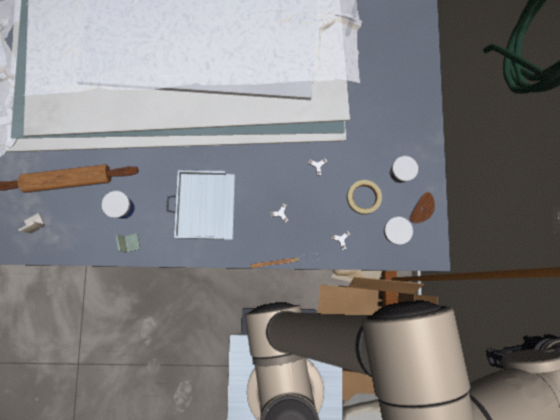

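The pan opens toward image right in the top view (world -y). The stilts are near (342,240), (281,213) and (318,166), the tape at (365,197), and the loop tool near the front edge at (275,263). Next I'll measure them.

```bash
cat > h.py <<'E'
import numpy as np, cv2
from station import env
def cam(n):
    p=env.camera_params(n); f=210/np.tan(np.radians(p["fov_y"]/2))
    K=np.array([[f,0,p["cx"]],[0,f,p["cy"]],[0,0,1]]); R=cv2.Rodrigues(np.array(p["rvec"]))[0]
    return K,R,np.array(p["tvec"])
def topl(n,uv,z):
    K,R,t=cam(n); C=-R.T@t; d=R.T@np.linalg.inv(K)@np.array([uv[0],uv[1],1.]); return C+d*(z-C[2])/d[2]
def proj(n,X):
    K,R,t=cam(n); return cv2.projectPoints(np.array(X,float).reshape(-1,3),cv2.Rodrigues(R)[0],t,K,None)[0].reshape(-1,2)
def stilts(im,n="top",z=0.01,box=(245,140,365,262),thr=150):
    g=im.min(2); x0,y0,x1,y1=box
    m=np.zeros_like(g); m[y0:y1,x0:x1]=(g[y0:y1,x0:x1]>thr)*255
    c,_=cv2.findContours(m,cv2.RETR_EXTERNAL,cv2.CHAIN_APPROX_NONE); out=[]
    for k in c:
        if cv2.contourArea(k)<25: continue
        M=np.zeros_like(g); cv2.drawContours(M,[k],-1,255,-1); ys,xs=np.nonzero(M)
        uv=(xs.mean(),ys.mean()); pts=np.array([topl(n,q,z)[:2] for q in zip(xs,ys)])
        P=topl(n,uv,z)[:2]; d=pts-P
        w=np.hypot(*d.T)**4; ph=np.angle((w*np.exp(3j*np.arctan2(d[:,1],d[:,0]))).sum())/3
        out.append((np.round(uv,1),len(xs),np.round(P,4),round(np.degrees(ph)),))
    return out
E
python3 - <<'E'
from h import *
im=cv2.imread("pics/top0.png")
for s in stilts(im): print(s)
c=im[135:280,160:450]; cv2.imwrite("pics/top0z.png",cv2.resize(c,None,fx=2.7,fy=2.7,interpolation=cv2.INTER_CUBIC))
K,R,t=cam("top");print(-R.T@t)
E
```

```text
(array([341.7, 238.7]), 115, array([ 0.4256, -0.1636]), -48)
(array([280.8, 212.5]), 116, array([0.5003, 0.0155]), -24)
(array([318. , 164.6]), 106, array([ 0.6477, -0.0946]), -54)
(array([280.2, 140.7]), 184, array([0.7203, 0.0197]), 32)
[0.30633951 0.04713724 1.26034676]
```

View pics/top0z.png

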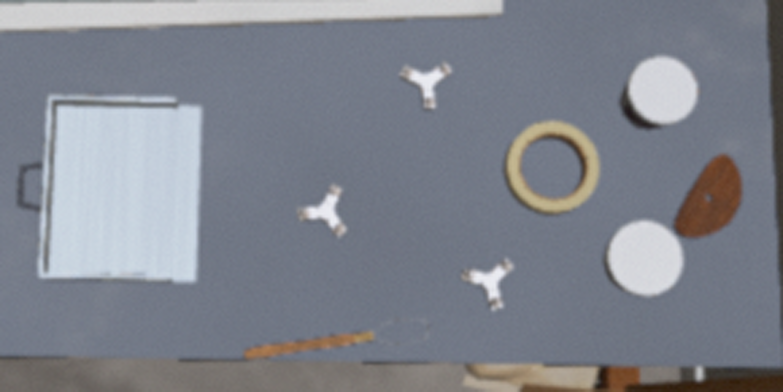

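Run:
```python
from h import *
def q(n,u,v,z): print(n,np.round(topl("top",(160+(u+.5)/2.7-.5,135+(v+.5)/2.7-.5),z),4))
q("wall top far back out",49,96,.035);q("far front",178,98,.035);q("near back",39,278,.035);q("near front",172,281,.035)
q("ramp far",203,105,0);q("ramp near",196,282,0)
q("tape",553,167,.024);q("tape L",506,167,.024);q("tape low",553,213,.024)
q("loop L",246,353,.006);q("loop mid",372,336,.006);q("loop R",430,326,.006)
q("cup?",663,90,.06);q("near tub",646,259,.06);q("near tub46",646,259,.046)
q("bench near edge",430,362,0); q("paper",430,14,0.0)
print(env.read_state()["time"])
```

```text
wall top far back out [0.617  0.3187 0.035 ]
far front [0.6171 0.1791 0.035 ]
near back [0.4192 0.3198 0.035 ]
near front [0.4181 0.1793 0.035 ]
ramp far [0.6184 0.1548 0.    ]
ramp near [0.4206 0.157  0.    ]
tape [ 0.5495 -0.2296  0.024 ]
tape L [ 0.5487 -0.1783  0.024 ]
tape low [ 0.4988 -0.2287  0.024 ]
loop L [0.3445 0.1007 0.006 ]
loop mid [ 0.3645 -0.0346  0.006 ]
loop R [ 0.3761 -0.0972  0.006 ]
cup? [ 0.6281 -0.3411  0.06  ]
near tub [ 0.4461 -0.3172  0.06  ]
near tub46 [ 0.4477 -0.3214  0.046 ]
bench near edge [ 0.3377 -0.0978  0.    ]
paper [ 0.7283 -0.0988  0.    ]
0.1
```

```bash
cat > d.py <<'E'
import sys
from h import *
from scipy.spatial.transform import Rotation as Rt
# usage: d.py x y z yawdeg [x y z yaw ...]
s=env.read_state(); R=Rt.from_euler('xyz',s["tool_rot"]); p=s["position"]
print("t",round(s["time"],2),"p",np.round(p,4),"rpy",np.round(np.degrees(s["tool_rot"]),1),"F",np.round(s["ft_force"],1),"w",round(s["grip_width"],4),env.finger_overhang)
a=list(map(float,sys.argv[1:]))
for i in range(0,len(a),4):
    T=Rt.from_euler('xyz',[np.pi,0,np.radians(a[i+3])]) 
    print(np.round((R.inv()*T).as_rotvec(degrees=True),1),np.round(R.inv().apply(np.array(a[i:i+3])-p),4))
E
python3 d.py 0.5 -0.065 0.12 0
```

```text
t 0.1 p [ 0.164  -0.4984  0.2417] rpy [-1.80e+02  1.00e-01 -7.18e+01] F [ 0.4 -0.5  0.7] w 0.0849 0.011
[ -0.1   0.1 -71.8] [-0.3065 -0.4546  0.1222]
```

>>> jog_arm(rows=[[[0,0,-8,-0.034,-0.05,0,0.3],[0,0,-16,-0.068,-0.101,0,0.3],[0,0,-24,-0.102,-0.151,0,0.3],[0,0,-32,-0.136,-0.202,0.02,0.3],[0,0,-40,-0.17,-0.252,0.04,0.3],[0,0,-48,-0.204,-0.303,0.06,0.3],[0,0,-56,-0.238,-0.353,0.08,0.3],[0,0,-64,-0.272,-0.404,0.1,0.3]]])

```text
time: 1.1
position: [0.4588, -0.1181, 0.144]
tool_rot: [-3.14, 0.0, -0.131]
ft_force: [0.9, -1.0, 0.5]
grip_width: 0.0256
```

```bash
python3 d.py 0.5 -0.065 0.06 0 0.5 -0.065 0.025 0
```

```text
t 1.1 p [ 0.4588 -0.1181  0.144 ] rpy [-179.9    0.    -7.5] F [ 0.9 -1.   0.5] w 0.0256 0.011
[-0.1  0.  -7.5] [ 0.0339 -0.0579  0.0841]
[-0.1  0.  -7.5] [ 0.0339 -0.0579  0.1191]
```

>>> jog_arm(rows=[[[0,0,-7.5,0.034,-0.058,0.03,0.3],[0,0,-7.5,0.034,-0.058,0.07,0.3],[0,0,-7.5,0.034,-0.058,0.1,0.3],[0,0,-7.5,0.034,-0.058,0.119,0.3],[0,0,-7.5,0.034,-0.058,0.119,0.3]]])

```text
time: 1.72
position: [0.4989, -0.0645, 0.0236]
tool_rot: [-3.139, 0.004, -0.0]
ft_force: [-0.6, -0.2, -0.3]
grip_width: 0.0257
```

```bash
python3 d.py 0.5 -0.065 0.015 0
python3 - <<'E'
from h import *
im=env.read_camera("scene"); c=im[150:300,120:400];cv2.imwrite("pics/s1.png",cv2.resize(c,None,fx=2.8,fy=2.8,interpolation=cv2.INTER_CUBIC))
im=env.read_camera("top"); cv2.imwrite("pics/t1.png",im)
E
```

```text
t 1.73 p [ 0.4989 -0.0645  0.0236] rpy [-179.9    0.2   -0. ] F [-0.6 -0.2 -0.3] w 0.0257 0.011
[-0.1  0.2 -0. ] [0.0011 0.0005 0.0086]
```

View pics/s1.png

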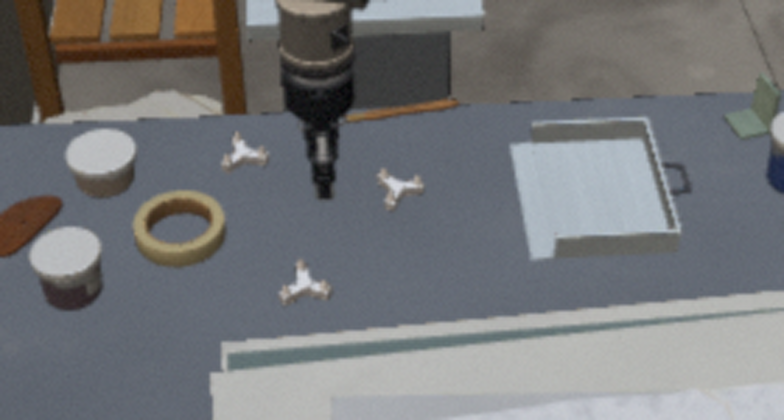

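View pics/t1.png

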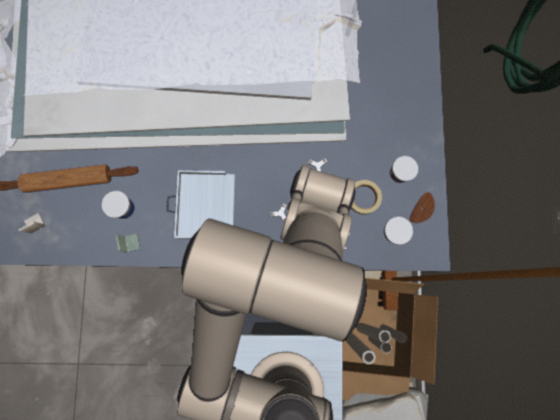

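The fingers are behind stilt 2, just above the bench. I'll feel gently for the bench now.

>>> jog_arm(rows=[[[0,0,0,0.001,0,0.005,0.3],[0,0,0,0.001,0,0.008,0.3],[0,0,0,0.001,0,0.01,0.3],[0,0,0,0.001,0,0.01,0.3]]])

```text
time: 2.33
position: [0.5012, -0.065, 0.0154]
tool_rot: [-3.14, 0.0, -0.001]
ft_force: [0.1, 0.0, 0.3]
grip_width: 0.0254
```

>>> jog_arm(rows=[[[0,0,0,0,0,0.001,0.3],[0,0,0,0,0,0.002,0.3],[0,0,0,0,0,0.002,0.3]]])

```text
time: 2.7
position: [0.5011, -0.065, 0.0133]
tool_rot: [-3.14, 0.0, -0.001]
ft_force: [-0.2, -0.2, -0.2]
grip_width: 0.0255
```

>>> jog_arm(rows=[[[0,0,0,0,0,0.001,0.3],[0,0,0,0,0,0.002,0.3],[0,0,0,0,0,0.003,0.3]]])

```text
time: 3.08
position: [0.5012, -0.065, 0.0109]
tool_rot: [-3.14, 0.0, -0.0]
ft_force: [-4.2, 0.3, 15.3]
grip_width: 0.0254
```

>>> jog_arm(rows=[[[0,0,0,0,0,-0.006,0.3],[0,0,0,0,-0.01,-0.006,0.3],[0,0,0,0,-0.02,-0.006,0.3],[0,0,0,0,-0.03,-0.006,0.3],[0,0,0,0,-0.04,-0.006,0.3],[0,0,0,0.001,-0.05,-0.006,0.3],[0,0,0,0.002,-0.06,-0.006,0.3],[0,0,0,0.003,-0.07,-0.006,0.3]]])

```text
time: 4.08
position: [0.5043, 0.0057, 0.0169]
tool_rot: [-3.14, 0.0, -0.001]
ft_force: [0.9, -0.4, -0.5]
grip_width: 0.0254
```

```bash
python3 d.py 0.512 0.1 0.017 0
python3 - <<'E'
from h import *
im=env.read_camera("scene"); c=im[150:300,120:400];cv2.imwrite("pics/s2.png",cv2.resize(c,None,fx=2.8,fy=2.8,interpolation=cv2.INTER_CUBIC))
E
```

```text
t 4.08 p [0.5043 0.0057 0.0169] rpy [-179.9    0.    -0. ] F [ 0.9 -0.4 -0.5] w 0.0254 0.011
[-0.1  0.  -0. ] [ 0.0076 -0.0943  0.0001]
```

View pics/s2.png

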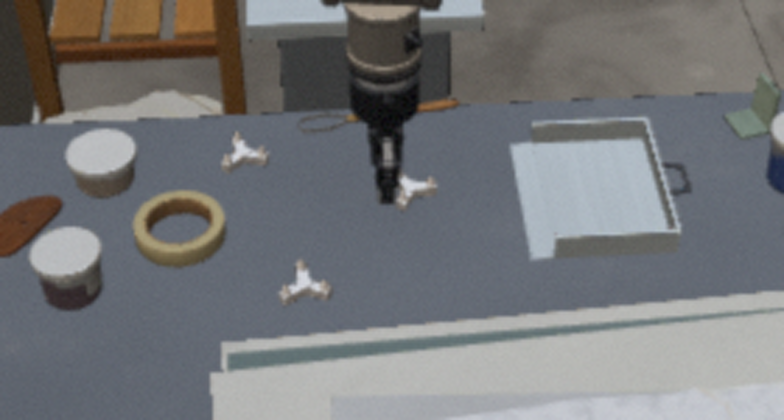

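The fingers sit in stilt 2's notch at about (400,190) and it slides without turning. Continuing.

>>> jog_arm(rows=[[[0,0,0,0.001,-0.012,0,0.3],[0,0,0,0.002,-0.024,0,0.3],[0,0,0,0.003,-0.036,0,0.3],[0,0,0,0.004,-0.048,0,0.3],[0,0,0,0.005,-0.06,0,0.3],[0,0,0,0.006,-0.072,0,0.3],[0,0,0,0.007,-0.084,0,0.3],[0,0,0,0.008,-0.096,0,0.3]]])

```text
time: 5.12
position: [0.5123, 0.1034, 0.017]
tool_rot: [-3.14, 0.0, -0.0]
ft_force: [0.0, -0.7, -0.6]
grip_width: 0.0259
```

```bash
python3 d.py 0.515 0.245 0.017 0
python3 - <<'E'
from h import *
im=env.read_camera("scene"); c=im[150:300,120:400];cv2.imwrite("pics/s3.png",cv2.resize(c,None,fx=2.8,fy=2.8,interpolation=cv2.INTER_CUBIC))
E
```

```text
t 5.12 p [0.5123 0.1034 0.017 ] rpy [-179.9    0.    -0. ] F [ 0.  -0.7 -0.6] w 0.0259 0.011
[-0.1  0.  -0. ] [ 0.0026 -0.1416  0.0003]
```

View pics/s3.png

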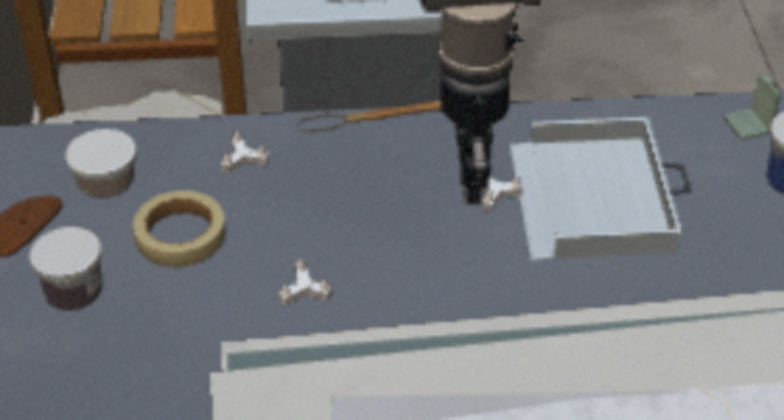

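>>> jog_arm(rows=[[[0,0,0,0,-0.01,-0.001,0.3],[0,0,0,0,-0.02,-0.002,0.3],[0,0,0,0.001,-0.03,-0.002,0.3],[0,0,0,0.001,-0.04,-0.002,0.3],[0,0,0,0.002,-0.05,-0.002,0.3],[0,0,0,0.002,-0.06,-0.002,0.3],[0,0,0,0.003,-0.07,-0.002,0.3],[0,0,0,0.003,-0.08,-0.002,0.3]]])

```text
time: 6.18
position: [0.5155, 0.1852, 0.0193]
tool_rot: [-3.14, -0.0, 0.001]
ft_force: [-0.3, -1.0, 1.4]
grip_width: 0.0257
```

```bash
python3 d.py 0.515 0.245 0.019 0
python3 - <<'E'
from h import *
im=env.read_camera("scene"); c=im[150:300,120:400];cv2.imwrite("pics/s4.png",cv2.resize(c,None,fx=2.8,fy=2.8,interpolation=cv2.INTER_CUBIC))
E
```

```text
t 6.17 p [0.5155 0.1852 0.0193] rpy [-179.9   -0.     0. ] F [-0.3 -1.   1.4] w 0.0257 0.011
[-0.1 -0.   0. ] [-0.0004 -0.0598  0.0004]
```

View pics/s4.png

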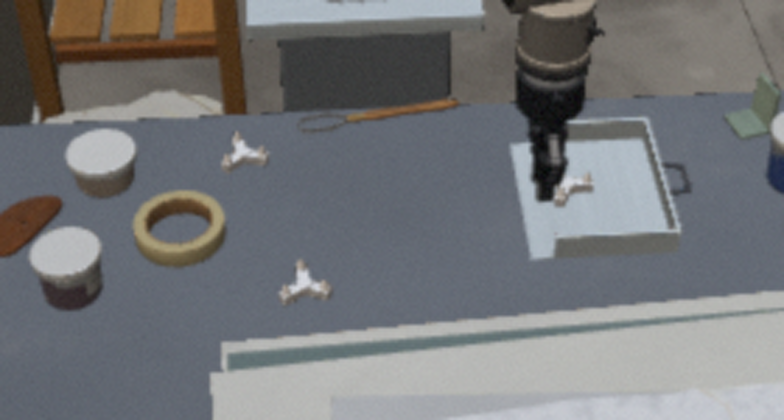

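Stilt 2 is on the pan floor at about (573,187). I'll push it deeper, back off and rise.

>>> jog_arm(rows=[[[0,0,0,0,-0.01,0,0.3],[0,0,0,0,-0.02,0,0.3],[0,0,0,0,-0.03,0,0.3],[0,0,0,0,-0.04,0,0.3],[0,0,0,0,-0.05,0,0.3],[0,0,0,0,-0.056,0,0.3],[0,0,0,0,-0.045,0,0.3],[0,0,0,0,-0.03,0,0.3]]])

```text
time: 7.22
position: [0.5153, 0.2153, 0.0193]
tool_rot: [-3.139, -0.0, 0.001]
ft_force: [0.1, 0.1, -0.6]
grip_width: 0.0254
```

```bash
python3 d.py 0.515 0.2 0.1 0 0.648 -0.165 0.1 0 0.648 -0.165 0.1 12
```

```text
t 7.22 p [0.5153 0.2153 0.0193] rpy [-1.799e+02 -0.000e+00  1.000e-01] F [ 0.1  0.1 -0.6] w 0.0254 0.011
[-0.1 -0.   0.1] [-0.0003  0.0151 -0.0807]
[-0.1 -0.   0.1] [ 0.1322  0.3803 -0.0815]
[ -0.1  -0.  -11.9] [ 0.1322  0.3803 -0.0815]
```

>>> jog_arm(rows=[[[0,0,0,0,0.01,-0.04,0.3],[0,0,0,0,0.015,-0.09,0.3],[0,0,0,0.02,0.07,-0.09,0.3],[0,0,0,0.04,0.125,-0.09,0.3],[0,0,0,0.06,0.18,-0.09,0.3],[0,0,0,0.08,0.235,-0.09,0.3],[0,0,0,0.1,0.29,-0.09,0.3],[0,0,0,0.12,0.345,-0.09,0.3]]])

```text
time: 8.22
position: [0.6353, -0.1332, 0.1085]
tool_rot: [-3.139, -0.0, -0.0]
ft_force: [1.1, 1.1, 0.5]
grip_width: 0.0257
```

```bash
python3 d.py 0.647 -0.165 0.018 0
python3 - <<'E'
from h import *
im=env.read_camera("top"); cv2.imwrite("pics/t5.png",im)
print(stilts(im,z=0.013,box=(180,175,230,236),thr=225))
c=im[135:280,160:450]; cv2.imwrite("pics/t5z.png",cv2.resize(c,None,fx=2.7,fy=2.7,interpolation=cv2.INTER_CUBIC))
E
```

```text
t 8.22 p [ 0.6353 -0.1332  0.1085] rpy [-179.9   -0.    -0. ] F [1.1 1.1 0.5] w 0.0257 0.011
[-0.1 -0.  -0. ] [0.0117 0.032  0.0905]
[]
```

View pics/t5z.png

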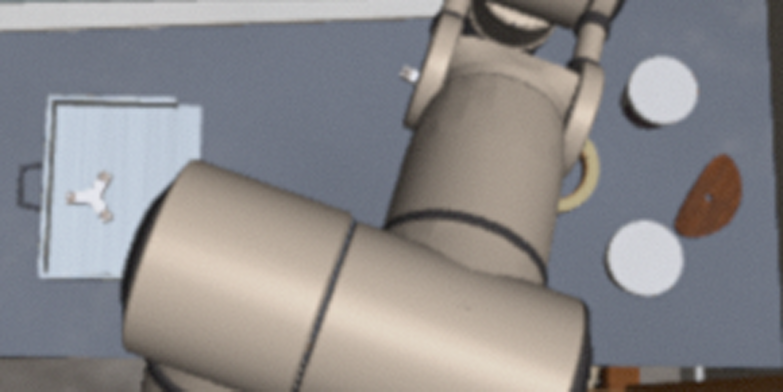

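Stilt 2 lies in the pan at crop (97,195), well inside the walls. Next is stilt 3.

>>> jog_arm(rows=[[[0,0,0,0.012,0.032,0.01,0.3],[0,0,0,0.012,0.034,0.04,0.3],[0,0,0,0.012,0.034,0.07,0.3],[0,0,0,0.012,0.033,0.088,0.3],[0,0,0,0.012,0.033,0.091,0.3],[0,0,0,0.012,0.025,0.091,0.3],[0,0,0,0.012,0.015,0.091,0.3],[0,0,0,0.012,0.005,0.091,0.3]]])

```text
time: 9.28
position: [0.65, -0.145, 0.0187]
tool_rot: [3.139, -0.005, -0.004]
ft_force: [-0.2, -0.3, -0.0]
grip_width: 0.0257
```

```bash
python3 d.py 0.647 -0.1 0.017 0
cat > snap.py <<'E'
import sys
from h import *
im=env.read_camera("scene"); c=im[150:300,120:400];cv2.imwrite(sys.argv[1],cv2.resize(c,None,fx=2.8,fy=2.8,interpolation=cv2.INTER_CUBIC))
E
python3 snap.py pics/s6.png
```

```text
t 9.28 p [ 0.65   -0.145   0.0187] rpy [179.9  -0.3  -0.2] F [-0.2 -0.3 -0. ] w 0.0257 0.011
[ 0.1 -0.3 -0.2] [-0.0032 -0.045   0.0016]
```

View pics/s6.png

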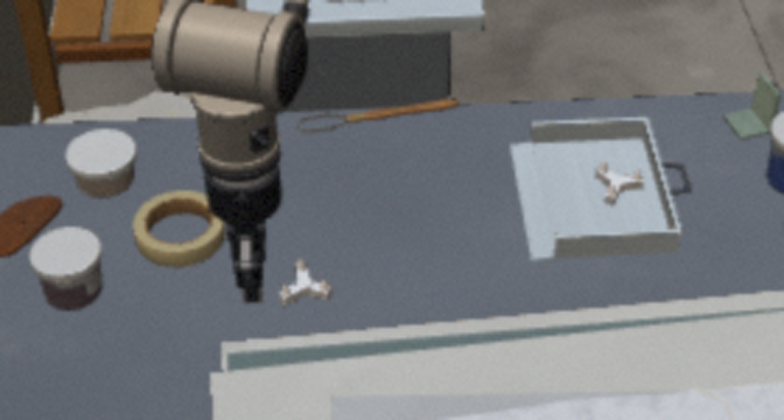

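>>> jog_arm(rows=[[[0,0,0,-0.002,-0.008,0.001,0.3],[0,0,0,-0.002,-0.016,0.001,0.3],[0,0,0,-0.002,-0.024,0.001,0.3],[0,0,0,-0.002,-0.032,0.001,0.3],[0,0,0,-0.002,-0.04,0.001,0.3],[0,0,0,-0.003,-0.048,0.001,0.3],[0,0,0,-0.004,-0.056,0.001,0.3],[0,0,0,-0.005,-0.064,0.001,0.3]]])

```text
time: 10.32
position: [0.6449, -0.0792, 0.0173]
tool_rot: [3.14, -0.004, -0.003]
ft_force: [0.4, -1.0, 0.8]
grip_width: 0.0254
```

```bash
python3 d.py 0.58 0.2 0.017 0;python3 snap.py pics/s7.png
```

```text
t 10.32 p [ 0.6449 -0.0792  0.0173] rpy [179.9  -0.2  -0.2] F [ 0.4 -1.   0.8] w 0.0254 0.011
[ 0.1 -0.2 -0.2] [-0.0658 -0.279  -0.0004]
```

View pics/s7.png

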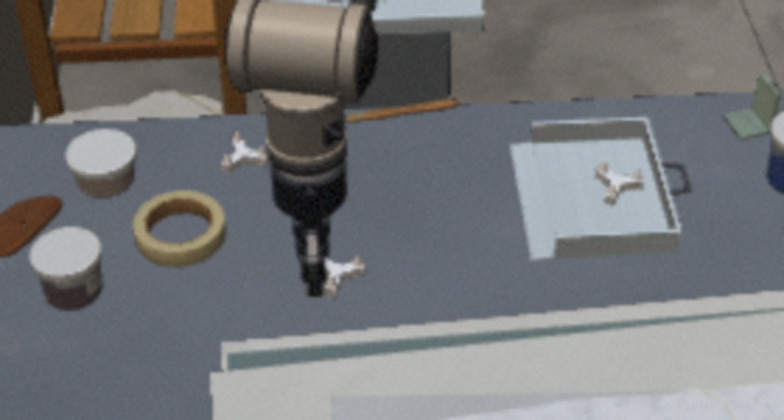

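Run:
```python
from h import *
print(topl("scene",(120+345/2.8,150+270/2.8),.013))
im=cv2.imread("pics/top0.png")
```

```text
[ 0.63399559 -0.04500263  0.013     ]
```

>>> jog_arm(rows=[[[0,0,-3,-0.002,-0.01,0,0.3],[0,0,-6,-0.004,-0.02,0,0.3],[0,0,-9,-0.006,-0.03,0,0.3],[0,0,-12,-0.008,-0.04,0,0.3],[0,0,-12,-0.01,-0.05,0,0.3],[0,0,-12,-0.012,-0.06,0,0.3],[0,0,-12,-0.014,-0.07,0,0.3],[0,0,-12,-0.016,-0.08,0,0.3]]])

```text
time: 11.38
position: [0.6288, 0.0026, 0.0171]
tool_rot: [3.14, -0.003, 0.207]
ft_force: [1.1, -1.1, 1.9]
grip_width: 0.0259
```

```bash
python3 d.py 0.58 0.2 0.019 12;python3 snap.py pics/s8.png
```

```text
t 11.38 p [0.6288 0.0026 0.0171] rpy [179.9  -0.2  11.9] F [ 1.1 -1.1  1.9] w 0.0259 0.011
[ 0.1 -0.2 -0.1] [-0.0072 -0.2032 -0.0023]
```

View pics/s8.png

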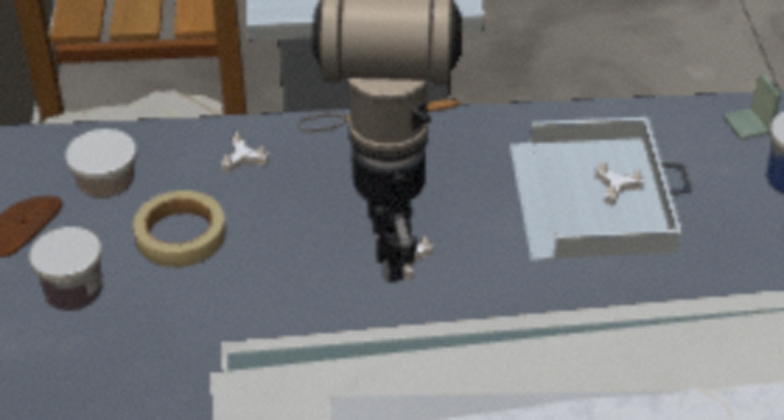

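Run:
```python
from h import *
for u,v in((427,243),(408,267)): print(topl("scene",(120+u/2.8,150+v/2.8),.024))
im=env.read_camera("top"); cv2.imwrite("pics/t8.png",cv2.resize(im[135:280,160:450],None,fx=2.7,fy=2.7,interpolation=cv2.INTER_CUBIC))
im=env.read_camera("scene"); cv2.imwrite("pics/s8b.png",cv2.resize(im[220:260,240:290],None,fx=10,fy=10,interpolation=cv2.INTER_CUBIC))
```

```text
[0.60993638 0.04554343 0.024     ]
[0.64522716 0.02227479 0.024     ]
```

View pics/t8.png

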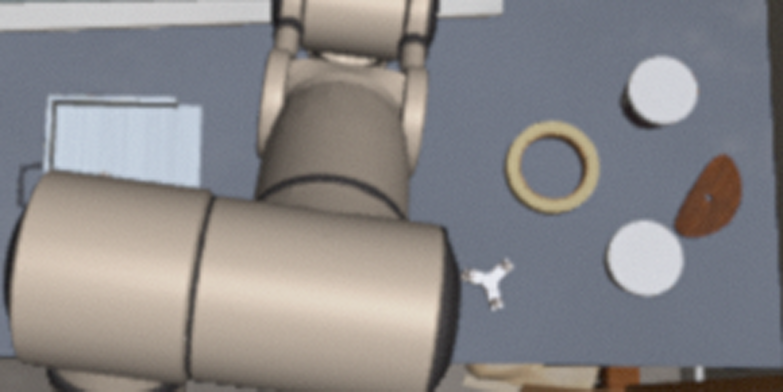

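View pics/s8b.png

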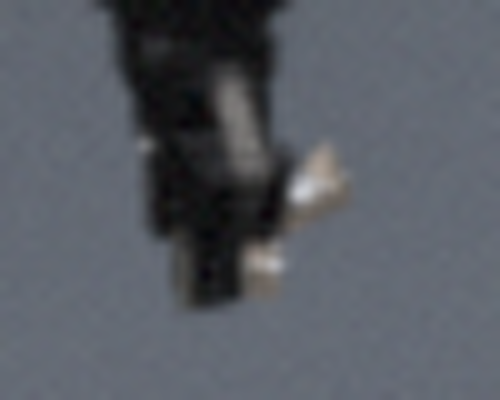

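Stilt 3's tips show at crop (427,243) and (408,267), so its centre is about (0.62, 0.02). It has to steer more toward -x to clear the pan's far wall, so I'll turn the push to about 22°.

>>> jog_arm(rows=[[[0,0,-3,-0.002,-0.01,0,0.3],[0,0,-6,-0.004,-0.02,0,0.3],[0,0,-9,-0.006,-0.03,0,0.3],[0,0,-10,-0.008,-0.04,0,0.3],[0,0,-10,-0.01,-0.05,0,0.3],[0,0,-10,-0.012,-0.06,0,0.3],[0,0,-10,-0.014,-0.07,0,0.3],[0,0,-10,-0.016,-0.08,0,0.3]]])

```text
time: 12.52
position: [0.5963, 0.0783, 0.0169]
tool_rot: [3.139, -0.003, 0.382]
ft_force: [1.4, -1.0, 0.8]
grip_width: 0.0254
```

```bash
python3 d.py 0.57 0.12 0.019 22;python3 snap.py pics/s9.png
```

```text
t 12.53 p [0.5963 0.0783 0.0169] rpy [179.9  -0.2  21.9] F [ 1.4 -1.   0.8] w 0.0254 0.011
[ 0.1 -0.2 -0.1] [-0.0089 -0.0485 -0.0022]
```

View pics/s9.png

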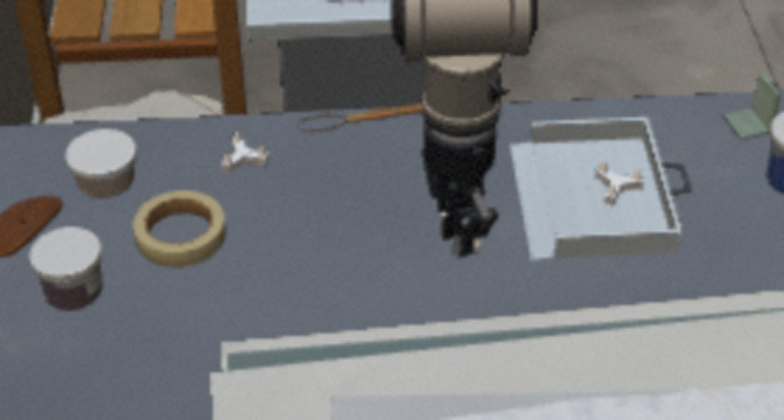

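Run:
```python
from h import *
im=env.read_camera("scene"); cv2.imwrite("pics/s9b.png",cv2.resize(im[205:250,260:320],None,fx=11,fy=11,interpolation=cv2.INTER_CUBIC))
print(topl("scene",(120+475/2.8,150+243/2.8),.02))
im=env.read_camera("top"); cv2.imwrite("pics/t9.png",cv2.resize(im[135:280,160:450],None,fx=2.7,fy=2.7,interpolation=cv2.INTER_CUBIC))
```

```text
[0.60955357 0.09826654 0.02      ]
```

View pics/s9b.png

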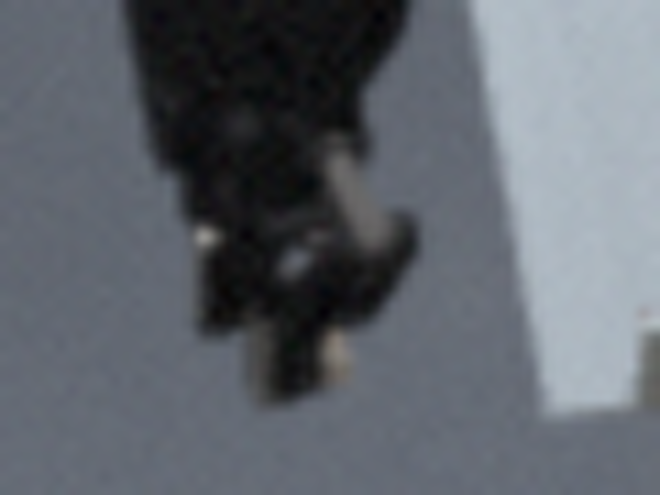

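View pics/t9.png

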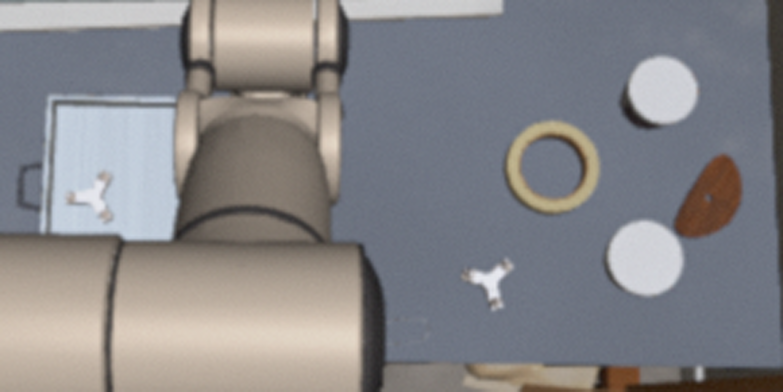

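Run:
```python
from h import *
for a,b in((205,238),(338,355),(297,262)): print(topl("scene",(260+a/11,205+b/11),.02))
```

```text
[0.56181617 0.06873637 0.02      ]
[0.61191553 0.10135049 0.02      ]
[0.57356893 0.09381109 0.02      ]
```

Stilt 3 is nested in the fingers with its centre near (0.579, 0.098). I'll keep pushing along the same line onto the ramp.

>>> jog_arm(rows=[[[0,0,0,0,-0.01,0,0.3],[0,0,0,0,-0.02,-0.001,0.3],[0,0,0,0,-0.03,-0.001,0.3],[0,0,0,0,-0.04,-0.002,0.3],[0,0,0,0,-0.05,-0.002,0.3],[0,0,0,0,-0.06,-0.002,0.3],[0,0,0,0.001,-0.07,-0.002,0.3]]])

```text
time: 13.55
position: [0.5708, 0.1443, 0.0188]
tool_rot: [3.14, -0.003, 0.383]
ft_force: [0.3, -0.3, 0.8]
grip_width: 0.0256
```

```bash
python3 d.py 0.57 0.19 0.019 5;python3 - <<'E'
from h import *
im=env.read_camera("scene"); cv2.imwrite("pics/s10.png",cv2.resize(im[170:260,260:380],None,fx=6,fy=6,interpolation=cv2.INTER_CUBIC))
im=env.read_camera("top"); cv2.imwrite("pics/t10.png",cv2.resize(im[135:280,160:450],None,fx=2.7,fy=2.7,interpolation=cv2.INTER_CUBIC))
E
```

```text
t 13.55 p [0.5708 0.1443 0.0188] rpy [ 1.799e+02 -1.000e-01  2.200e+01] F [ 0.3 -0.3  0.8] w 0.0256 0.011
[ 0.1 -0.2 17. ] [ 0.0163 -0.0427 -0.0002]
```

View pics/s10.png

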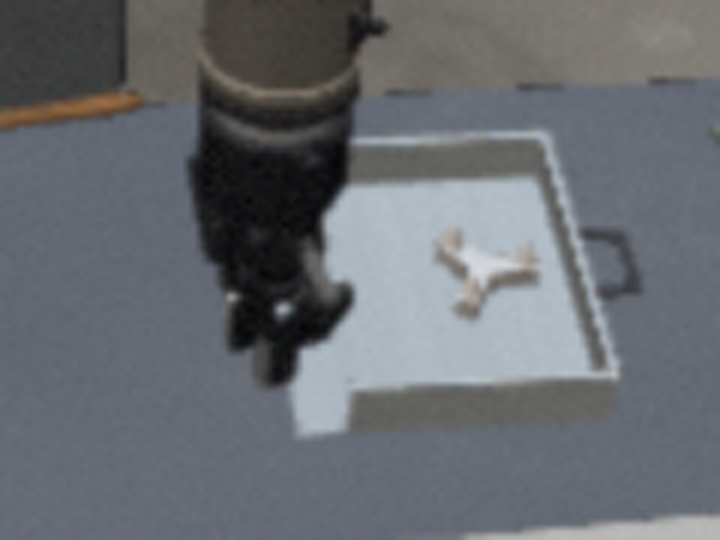

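View pics/t10.png

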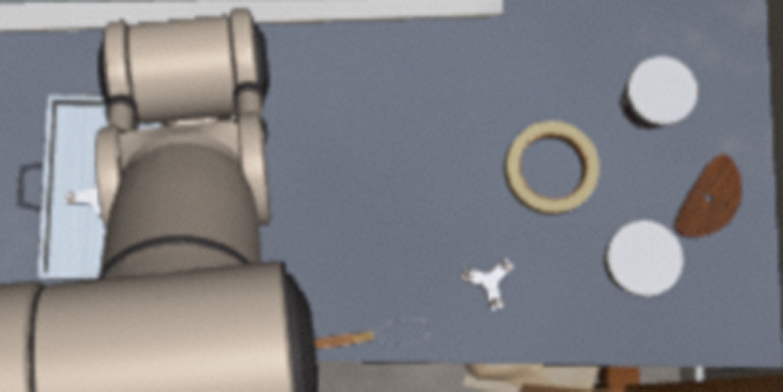

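>>> jog_arm(rows=[[[0,0,0,0,0.02,0,0.3],[0,0,8,0,0.035,0,0.3],[0,0,16,0,0.05,0,0.3],[0,0,20,0,0.06,0,0.3]]])

```text
time: 14.15
position: [0.5937, 0.087, 0.0186]
tool_rot: [3.141, -0.003, 0.03]
ft_force: [-0.4, 1.3, -0.6]
grip_width: 0.0259
```

```bash
python3 d.py 0.555 0.12 0.019 0;python3 - <<'E'
from h import *
im=env.read_camera("scene"); cv2.imwrite("pics/s11.png",cv2.resize(im[170:260,260:380],None,fx=6,fy=6,interpolation=cv2.INTER_CUBIC))
E
```

```text
t 14.15 p [0.5937 0.087  0.0186] rpy [ 1.8e+02 -1.0e-01  1.7e+00] F [-0.4  1.3 -0.6] w 0.0259 0.011
[ 0.  -0.1  1.7] [-0.0377 -0.0342 -0.0005]
```

View pics/s11.png

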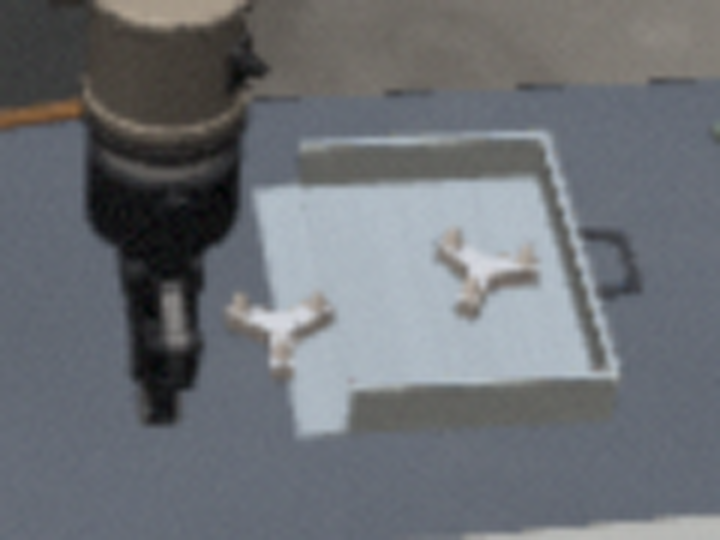

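Run:
```python
from h import *
for a,b in((280,323),(240,305),(320,307),(282,360),(485,268)): print(topl("scene",(260+a/6,170+b/6),.015))
```

```text
[0.54982184 0.15883376 0.015     ]
[0.53435657 0.1394999  0.015     ]
[0.53891163 0.18160221 0.015     ]
[0.57805945 0.15619301 0.015     ]
[0.51434123 0.27443264 0.015     ]
```

Backed off: stilt 3 sits on the ramp at (0.550, 0.159). I'll centre behind it and push straight in.

>>> jog_arm(rows=[[[0,0,1.7,-0.02,0,0,0.3],[0,0,1.7,-0.041,0,0,0.3],[0,0,1.7,-0.04,-0.012,0,0.3],[0,0,1.7,-0.04,-0.025,0,0.3],[0,0,1.7,-0.04,-0.035,0,0.3],[0,0,1.7,-0.039,-0.045,-0.001,0.3],[0,0,1.7,-0.039,-0.055,-0.001,0.3],[0,0,1.7,-0.038,-0.065,-0.001,0.3]]])

```text
time: 15.2
position: [0.5544, 0.1507, 0.0194]
tool_rot: [3.141, -0.003, -0.002]
ft_force: [0.2, -1.3, 1.3]
grip_width: 0.0257
```

```bash
python3 d.py 0.555 0.2 0.019 0;python3 - <<'E'
from h import *
im=env.read_camera("scene"); cv2.imwrite("pics/s12.png",cv2.resize(im[170:260,260:380],None,fx=6,fy=6,interpolation=cv2.INTER_CUBIC))
E
```

```text
t 15.2 p [0.5544 0.1507 0.0194] rpy [ 1.799e+02 -2.000e-01 -1.000e-01] F [ 0.2 -1.3  1.3] w 0.0257 0.011
[ 0.1 -0.2 -0.1] [ 0.0005 -0.0493  0.0004]
```

View pics/s12.png

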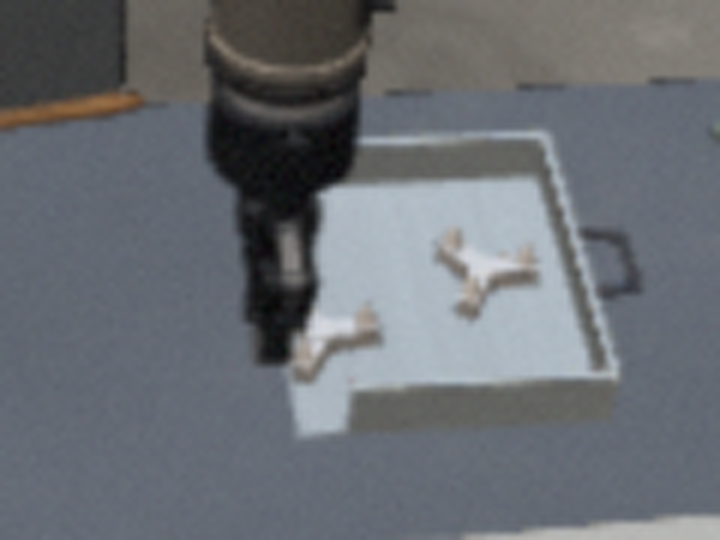

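>>> jog_arm(rows=[[[0,0,0,0.001,-0.01,0,0.3],[0,0,0,0.002,-0.02,0,0.3],[0,0,0,0.004,-0.03,0,0.3],[0,0,0,0.006,-0.04,0,0.3],[0,0,0,0.008,-0.05,0,0.3],[0,0,0,0.009,-0.06,0,0.3],[0,0,0,0.009,-0.05,0,0.3],[0,0,0,0.009,-0.03,0,0.3]]])

```text
time: 16.25
position: [0.5634, 0.181, 0.0194]
tool_rot: [3.141, -0.003, 0.0]
ft_force: [0.1, -0.4, -0.4]
grip_width: 0.0255
```

```bash
python3 d.py 0.42 -0.23 0.11 0;python3 - <<'E'
from h import *
im=env.read_camera("scene"); cv2.imwrite("pics/s13.png",cv2.resize(im[170:260,260:380],None,fx=6,fy=6,interpolation=cv2.INTER_CUBIC))
E
```

```text
t 16.25 p [0.5634 0.181  0.0194] rpy [180.   -0.2   0. ] F [ 0.1 -0.4 -0.4] w 0.0255 0.011
[ 0.  -0.2  0. ] [-0.1431  0.4111 -0.0908]
```

View pics/s13.png

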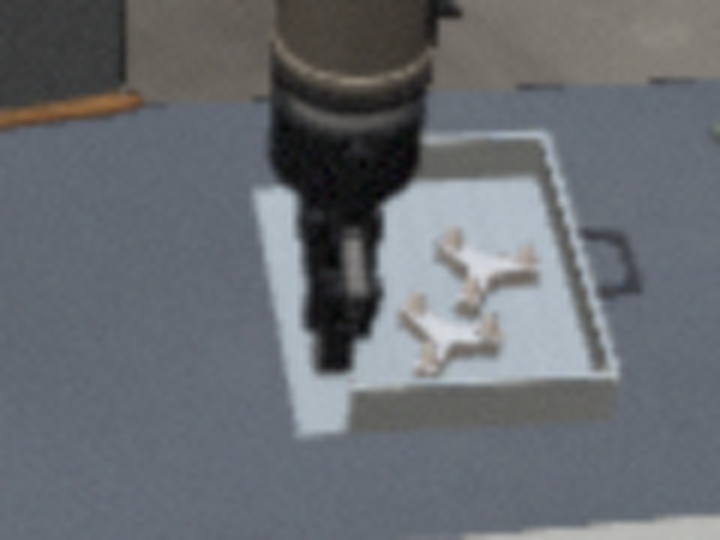

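Stilts 2 and 3 are both in the pan at crop (485,268) and (452,335). Now stilt 1.

>>> jog_arm(rows=[[[0,0,0,0,0.01,-0.04,0.3],[0,0,0,0,0.015,-0.09,0.3],[0,0,3,-0.02,0.07,-0.09,0.3],[0,0,6,-0.045,0.125,-0.09,0.3],[0,0,9,-0.07,0.18,-0.09,0.3],[0,0,12,-0.095,0.235,-0.09,0.3],[0,0,15,-0.12,0.29,-0.09,0.3],[0,0,15,-0.145,0.345,-0.09,0.3]]])

```text
time: 17.3
position: [0.4157, -0.1689, 0.1098]
tool_rot: [3.14, -0.004, -0.266]
ft_force: [1.1, -0.5, 0.3]
grip_width: 0.0259
```

```bash
python3 d.py 0.411 -0.217 0.1 -15 0.411 -0.217 0.018 -15;python3 snap.py pics/s14.png
python3 - <<'E'
from h import *
im=env.read_camera("top"); cv2.imwrite("pics/t14.png",cv2.resize(im[135:280,160:450],None,fx=2.7,fy=2.7,interpolation=cv2.INTER_CUBIC))
E
```

```text
t 17.3 p [ 0.4157 -0.1689  0.1098] rpy [179.9  -0.2 -15.2] F [ 1.1 -0.5  0.3] w 0.0259 0.011
[ 0.1 -0.2 -0.2] [0.008  0.0476 0.0099]
[ 0.1 -0.2 -0.2] [0.0077 0.0475 0.0919]
```

View pics/s14.png

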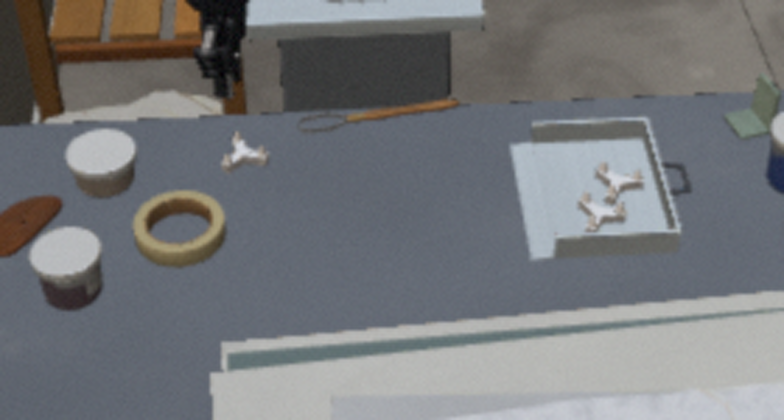

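>>> jog_arm(rows=[[[0,0,0,0.008,0.048,0,0.3],[0,0,0,0.008,0.05,0.02,0.3],[0,0,0,0.008,0.048,0.055,0.3],[0,0,0,0.008,0.048,0.085,0.3],[0,0,0,0.008,0.048,0.092,0.3],[0,0,0,0.008,0.048,0.092,0.3]]])

```text
time: 18.15
position: [0.4097, -0.2207, 0.0181]
tool_rot: [3.139, -0.003, -0.272]
ft_force: [0.4, -0.7, 0.1]
grip_width: 0.0255
```

```bash
python3 d.py 0.42 -0.17 0.017 -15;python3 snap.py pics/s15.png; python3 -c "
from h import *
print(topl('scene',(120+244/2.8,150+154/2.8),.013))"
```

```text
t 18.15 p [ 0.4097 -0.2207  0.0181] rpy [179.9  -0.2 -15.6] F [ 0.4 -0.7  0.1] w 0.0255 0.011
[ 0.1 -0.2 -0.6] [-0.0037 -0.0516  0.001 ]
[ 0.43377478 -0.15583     0.013     ]
```

View pics/s15.png

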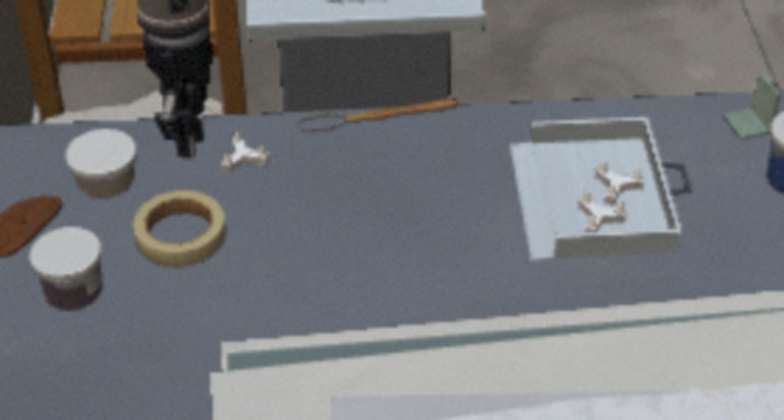

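>>> jog_arm(rows=[[[0,0,0,0.002,-0.01,0.001,0.3],[0,0,0,0.002,-0.02,0.001,0.3],[0,0,0,0.002,-0.03,0.001,0.3],[0,0,0,0.002,-0.04,0.001,0.3],[0,0,0,0.002,-0.05,0.001,0.3],[0,0,0,0.002,-0.06,0.001,0.3],[0,0,0,0.002,-0.07,0.001,0.3],[0,0,0,0.002,-0.08,0.001,0.3]]])

```text
time: 19.2
position: [0.4337, -0.1438, 0.0174]
tool_rot: [3.139, -0.004, -0.272]
ft_force: [-0.3, -1.2, 0.6]
grip_width: 0.0257
```

```bash
python3 d.py 0.45 -0.05 0.017 -15;python3 snap.py pics/s16.png
```

```text
t 19.2 p [ 0.4337 -0.1438  0.0174] rpy [179.8  -0.2 -15.6] F [-0.3 -1.2  0.6] w 0.0257 0.011
[ 0.2 -0.2 -0.6] [-0.0096 -0.0947  0.0001]
```

View pics/s16.png

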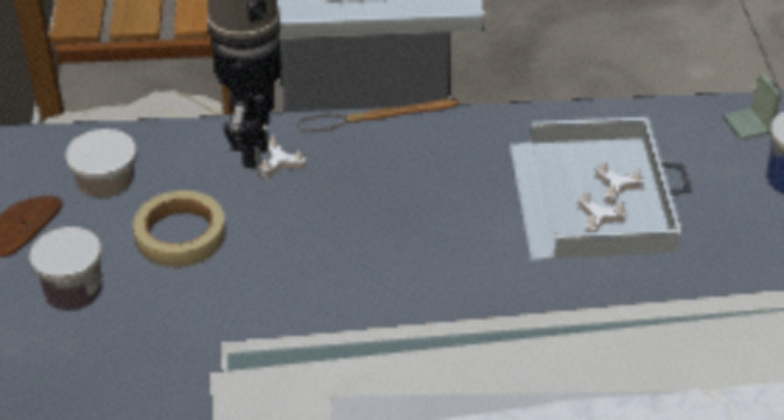

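>>> jog_arm(rows=[[[0,0,0,0,-0.011,0,0.3],[0,0,0,0,-0.022,0,0.3],[0,0,0,0,-0.033,0,0.3],[0,0,0,0,-0.044,0,0.3],[0,0,0,0,-0.055,0,0.3],[0,0,0,0,-0.066,0,0.3],[0,0,0,0,-0.077,0,0.3],[0,0,0,0,-0.088,0,0.3]]])

```text
time: 20.25
position: [0.4576, -0.0574, 0.0172]
tool_rot: [3.139, -0.004, -0.272]
ft_force: [-0.2, -0.1, 0.0]
grip_width: 0.0258
```

```bash
python3 d.py 0.46 0.05 0.017 0;python3 snap.py pics/s17.png
```

```text
t 20.25 p [ 0.4576 -0.0574  0.0172] rpy [179.9  -0.2 -15.6] F [-0.2 -0.1  0. ] w 0.0258 0.011
[  0.2  -0.2 -15.6] [-0.0265 -0.1041 -0.0002]
```

View pics/s17.png

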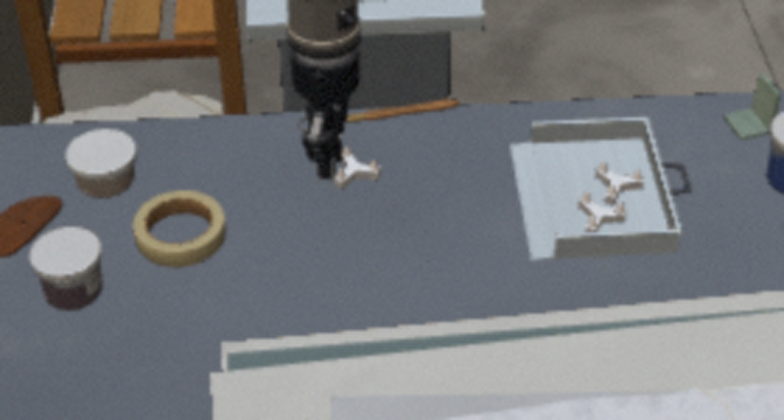

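```bash
python3 -c "
from h import *
print(topl('scene',(120+356/2.8,150+168/2.8),.013))"
```

```text
[ 0.46799287 -0.02568977  0.013     ]
```

>>> jog_arm(rows=[[[0,0,0,0.002,0.015,0,0.3],[0,0,-8,0.008,0.015,0,0.3],[0,0,-15.6,0.012,0.01,0,0.3],[0,0,-15.6,0.012,0.003,0,0.3],[0,0,-15.6,0.009,-0.007,0,0.3],[0,0,-15.6,0.006,-0.017,0,0.3],[0,0,-15.6,0.003,-0.027,0,0.3],[0,0,-15.6,0,-0.037,0,0.3]]])

```text
time: 21.3
position: [0.4675, -0.02, 0.0172]
tool_rot: [3.139, -0.003, 0.001]
ft_force: [-0.7, 0.3, 0.1]
grip_width: 0.0254
```

```bash
python3 d.py 0.47 0.05 0.017 0;python3 snap.py pics/s18.png
```

```text
t 21.3 p [ 0.4675 -0.02    0.0172] rpy [ 1.798e+02 -2.000e-01  1.000e-01] F [-0.7  0.3  0.1] w 0.0254 0.011
[ 0.2 -0.2  0.1] [ 0.0026 -0.07   -0.    ]
```

View pics/s18.png

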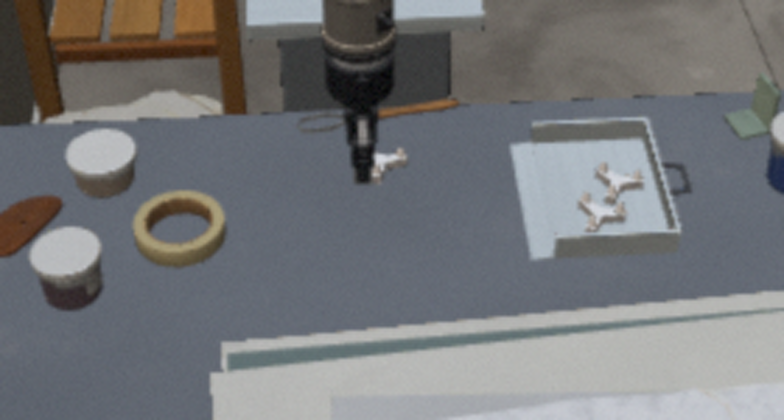

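>>> jog_arm(rows=[[[0,0,0,0,-0.011,0,0.3],[0,0,0,0,-0.022,0,0.3],[0,0,0,0,-0.033,0,0.3],[0,0,0,0,-0.044,0,0.3],[0,0,0,0,-0.055,0,0.3],[0,0,0,0,-0.066,0,0.3],[0,0,0,0,-0.077,0,0.3],[0,0,0,0,-0.088,0,0.3]]])

```text
time: 22.35
position: [0.4672, 0.0696, 0.0169]
tool_rot: [3.139, -0.003, 0.001]
ft_force: [0.7, -1.0, 0.5]
grip_width: 0.0256
```

```bash
python3 d.py 0.47 0.2 0.019 0;python3 snap.py pics/s19.png
```

```text
t 22.35 p [0.4672 0.0696 0.0169] rpy [ 1.798e+02 -2.000e-01  1.000e-01] F [ 0.7 -1.   0.5] w 0.0256 0.011
[ 0.2 -0.2  0.1] [ 0.003  -0.1304 -0.0024]
```

View pics/s19.png

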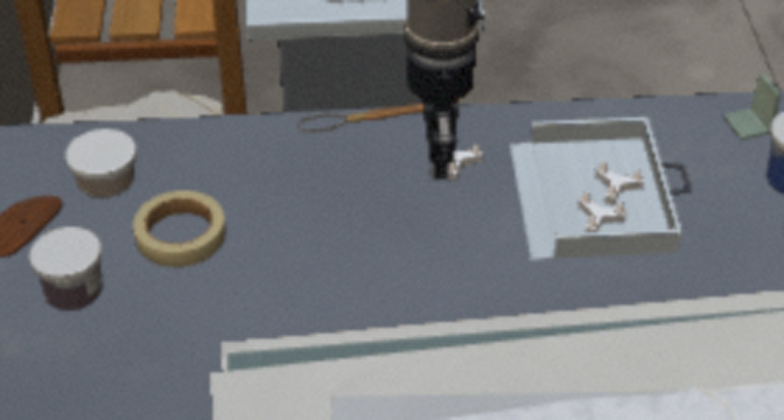

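```bash
python3 -c "
from h import *
print(topl('scene',(120+460/2.8,150+161/2.8),.013))
im=env.read_camera('scene'); cv2.imwrite('pics/s19b.png',cv2.resize(im[190:225,265:310],None,fx=12,fy=12,interpolation=cv2.INTER_CUBIC))"
```

```text
[0.46411989 0.0962474  0.013     ]
```

View pics/s19b.png

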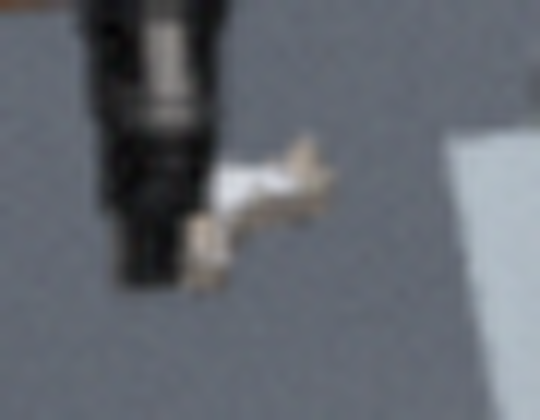

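>>> jog_arm(rows=[[[0,0,0,0.001,-0.01,0,0.3],[0,0,0,0.002,-0.02,0,0.3],[0,0,0,0.003,-0.03,-0.001,0.3],[0,0,0,0.004,-0.04,-0.002,0.3],[0,0,0,0.005,-0.05,-0.002,0.3],[0,0,0,0.006,-0.06,-0.002,0.3],[0,0,0,0.007,-0.07,-0.002,0.3],[0,0,0,0.007,-0.08,-0.002,0.3]]])

```text
time: 23.45
position: [0.474, 0.1507, 0.0187]
tool_rot: [3.139, -0.003, 0.003]
ft_force: [-0.8, -0.8, 0.6]
grip_width: 0.0257
```

```bash
python3 d.py 0.47 0.2 0.019 0;python3 - <<'E'
from h import *
im=env.read_camera("scene"); cv2.imwrite("pics/s20.png",cv2.resize(im[170:260,260:380],None,fx=6,fy=6,interpolation=cv2.INTER_CUBIC))
E
```

```text
t 23.45 p [0.474  0.1507 0.0187] rpy [ 1.799e+02 -2.000e-01  1.000e-01] F [-0.8 -0.8  0.6] w 0.0257 0.011
[ 0.1 -0.2  0.1] [-0.0039 -0.0493 -0.0004]
```

View pics/s20.png

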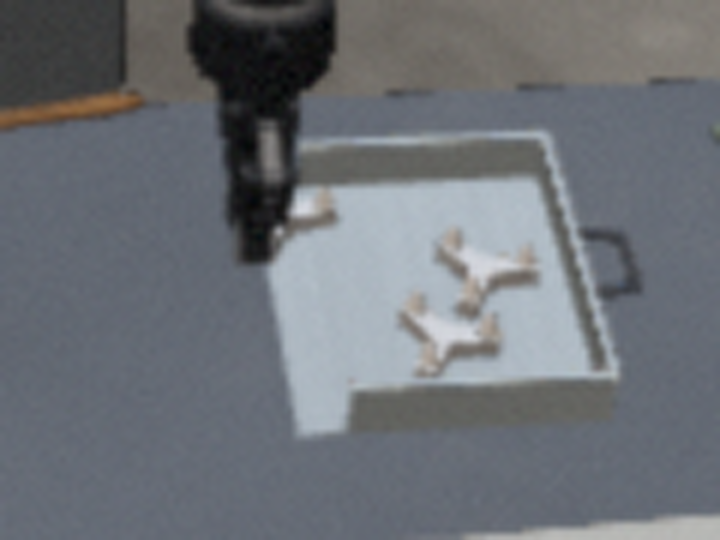

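```bash
python3 -c "
from h import *
for a,b in((287,212),(323,205),(280,235)): print(topl('scene',(260+a/6,170+b/6),.018))"
```

```text
[0.46448219 0.17367493 0.018     ]
[0.4600243  0.19414168 0.018     ]
[0.4832059  0.16737523 0.018     ]
```

>>> jog_arm(rows=[[[0,0,0,0,-0.01,-0.001,0.3],[0,0,0,0,-0.02,-0.001,0.3],[0,0,0,0,-0.03,-0.001,0.3],[0,0,0,0,-0.04,-0.001,0.3],[0,0,0,0,-0.05,-0.001,0.3],[0,0,0,0,-0.058,-0.001,0.3],[0,0,0,0,-0.045,-0.001,0.3],[0,0,0,0,-0.025,-0.001,0.3]]])

```text
time: 24.5
position: [0.4736, 0.176, 0.0196]
tool_rot: [3.14, -0.003, 0.004]
ft_force: [0.4, -1.2, 0.5]
grip_width: 0.0257
```

```bash
python3 d.py 0.47 0.1 0.1 0;python3 - <<'E'
from h import *
im=env.read_camera("scene"); cv2.imwrite("pics/s21.png",cv2.resize(im[170:260,260:380],None,fx=6,fy=6,interpolation=cv2.INTER_CUBIC))
E
```

```text
t 24.5 p [0.4736 0.176  0.0196] rpy [179.9  -0.2   0.2] F [ 0.4 -1.2  0.5] w 0.0257 0.011
[ 0.1 -0.2  0.2] [-0.0037  0.0761 -0.0803]
```

View pics/s21.png

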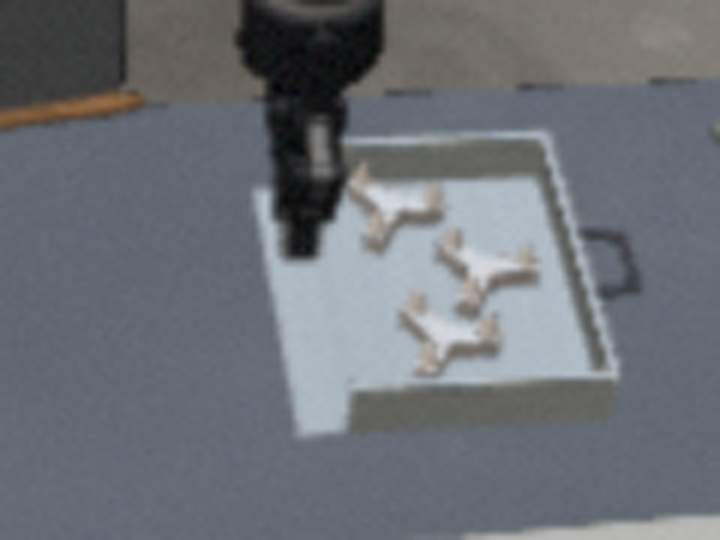

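All three are in. I'll rise, move the arm aside and verify.

>>> jog_arm(rows=[[[0,0,0,0,0.02,0,0.3],[0,0,0,0,0.03,-0.04,0.3],[0,0,0,0,0.03,-0.1,0.3],[0,0,0,0,0.06,-0.16,0.3],[0,0,0,0,0.12,-0.2,0.3],[0,0,0,0,0.18,-0.2,0.3],[0,0,0,0,0.24,-0.2,0.3],[0,0,0,0,0.3,-0.2,0.3]]])

```text
time: 25.55
position: [0.4731, -0.1242, 0.2206]
tool_rot: [3.138, -0.003, 0.002]
ft_force: [1.1, -0.2, 0.0]
grip_width: 0.0257
```

>>> jog_arm(rows=[[[0,0,0,-0.05,0.05,0,0.3],[0,0,0,-0.1,0.1,0,0.3],[0,0,0,-0.12,0.15,0,0.3],[0,0,0,-0.14,0.2,0,0.3],[0,0,0,-0.15,0.25,0,0.3],[0,0,0,-0.15,0.25,0,0.3]]])

```text
time: 26.3
position: [0.3217, -0.3776, 0.2206]
tool_rot: [3.138, -0.002, -0.003]
ft_force: [-0.2, 0.5, -0.6]
grip_width: 0.0256
```

```bash
python3 d.py;python3 - <<'E'
from h import *
im=env.read_camera("scene"); cv2.imwrite("pics/s22.png",cv2.resize(im[170:260,260:380],None,fx=6,fy=6,interpolation=cv2.INTER_CUBIC))
im2=env.read_camera("top"); cv2.imwrite("pics/t22.png",cv2.resize(im2[135:280,160:450],None,fx=2.7,fy=2.7,interpolation=cv2.INTER_CUBIC))
a=cv2.imread("pics/scene0.png"); d=cv2.absdiff(a,im).max(2); print("scene diff bystander areas:",{k:int((d[b[1]:b[3],b[0]:b[2]]>50).sum()) for k,b in dict(cup=(140,195,172,220),tub=(128,230,160,260),rib=(115,218,143,243),tape=(165,216,203,246),loop=(225,183,288,197),tile=(376,175,400,200),tub4=(392,188,422,220)).items()})
E
```

```text
t 26.3 p [ 0.3217 -0.3776  0.2206] rpy [ 1.798e+02 -1.000e-01 -2.000e-01] F [-0.2  0.5 -0.6] w 0.0256 0.011
scene diff bystander areas: {'cup': 0, 'tub': 0, 'rib': 0, 'tape': 0, 'loop': 0, 'tile': 0, 'tub4': 0}
```

View pics/t22.png

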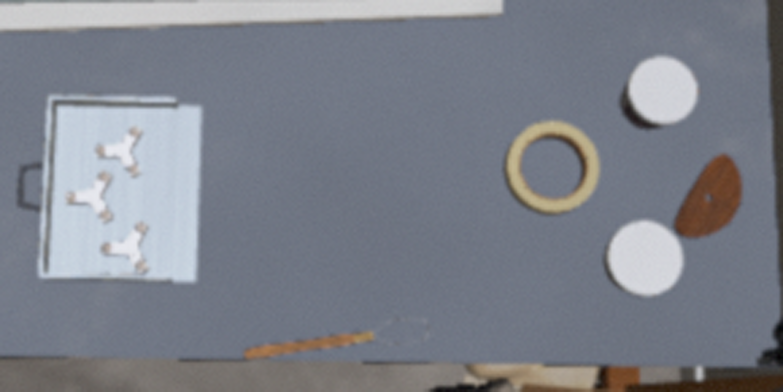

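View pics/s22.png

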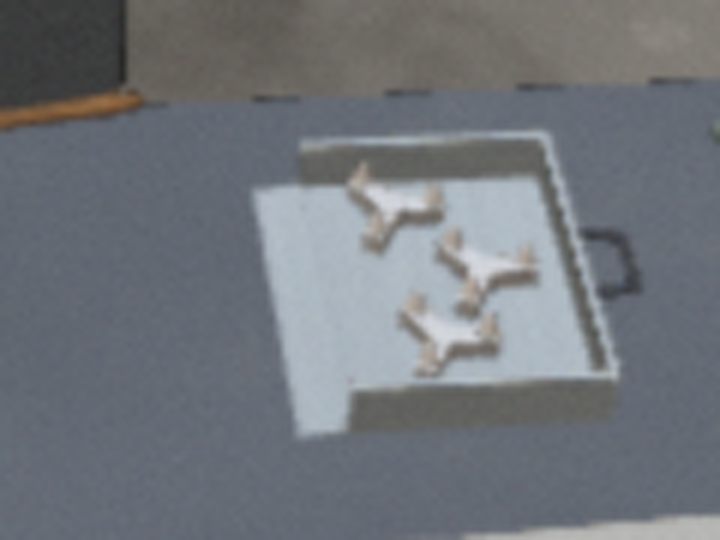

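Run:
```python
from h import *
for u,v in((131,247),(94,196),(125,151)):
    P=topl("top",(160+u/2.7,135+v/2.7),.016); print(np.round([P[0]-.518,P[1]-.2405],3))
env.job_done()
```

```text
[-0.063 -0.015]
[-0.008  0.027]
[ 0.043 -0.004]
the job is handed in; nothing more can be done
```

I swept all three stilts along the bench and up the ramp into the pan, then handed the job in at about 26 s of the 72 s allowed. I used the slightly open fingers, with the tips 6–8 mm above the bench. No stilt was gripped or raised, and the hand-in reports no verdict.

- **Final positions:** in the last top view the centres sit at about these places in mm from the pan's origin, across then front-to-back. All are inside the limits of ±92 across and -45 to +75 front-to-back:

| Stilt | Across | Front-to-back |
|---|---|---|
| 1 | 63 (near side) | -15 |
| 2 | 8 (near side) | +27 |
| 3 | 43 (far side) | -4 |

- **Bystanders:** comparing the first and last scene pictures showed no changed pixels around any of the seven. The arm ended clear of everything, with no contact force.
- **Disagreement:** before its sweep, stilt 1's two camera measurements differed by about 8 mm per axis; I read the scene-camera one by eye. I worked between the two.
- **Correction:** stilt 3 drifted about 11 mm sideways early in its sweep. I re-aimed the push, then backed off and re-centred the fingers behind it at the ramp.

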